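# Fit the hold-down plate over the guide rod of the cover fixture

## Robot

A 6-joint arm with a two-finger parallel gripper is mounted at the origin on the work surface. World frame = base frame: x ahead of the robot, y to its left, z up, the work surface at z = 0. Lengths are in m, angles in rad, forces in N, time in s.
With the tool pointing down it reaches from about 0.375 to 0.9 m from the base axis. Payload 3.1 kg.
Tool frame: the origin (TCP) lies midway between the tips of the shut fingers; the grasp point (between the pads) lies 19 mm behind it; z points along the fingers, y is the line along which they close (so a half turn about z gives the same grasp; the last joint's range is limited). The gripper opens to 85 mm and grips with 20 to 120 N. Pads are 22 mm wide; open, the fingers measure 114 mm over their backs; the gripper's body (76 mm by 85 mm) begins 54 mm behind the grasp point. The pads swing forward as they close: fully open they stand 13 mm farther back than shut.
Start: joints at [1.024, 0.527, 1.433, -0, 1.181, -0.178], TCP at [0.225, 0.583, 0.231] pointing down, gripper open.
Joint ranges: [-3.08, 3.08], [-0.75, 2.2], [0.22, 2.44], [-1.43, 4.57], [0, 2.65], [-2.85, 2.85]. Speed limits (rad/s): [2.79, 2.79, 3.14, 3.14, 3.14, 3.14].

## Interface

Orientations are given as a unit quaternion [x, y, z, w].
In Python, from station import manip gives the robot as it stands.
- The arm moves only by the tool move_arm, never from a script. Its argument "increments" is a list that holds one entry, the list of rows, each a list of 5 numbers: the gripper's target within -1 to 1 (shut at 1, half-way at 0, fully open at -1), then the shift along the world's x, y, z in m, then the turn about the world's z in degrees. In form: [[[fingers, dx, dy, dz, twist], ...]]. A call has 1 to 8 rows; each row shifts and turns the commanded pose from where the row before left it; what a row does not reach is not made up. A row lasts 1/10 s, in which the tool goes at most 50 mm and 8.59 degrees, less where a joint would pass 70% of its speed; a pose out of reach is approached as far as the arm can. A call with a gripper value outside its range is refused whole. The fingers move at their own pace and stop on an object; "newtons" is the grip in N (left out, the last holds). Time passes only in rows, so rows that do not move let the fingers close. It gives the time, the measured TCP pose, the force, the opening and the grip force at its end, in the units of the state.
- manip.sense(): the state, without advancing time (a new reading comes with each control period).
- manip.snapshot(name): name is "scene" or "top" or "wrist"; returns a dict with "img" (400x640x3 uint8, red, green, blue), "fx", "fy", "cx", "cy" (pixels), "world_to_cam" (4x4, takes a point from world to camera coordinates); the wrist camera has in their place "tool_from_camera" (4x4, takes a point from camera to tool coordinates, whose origin is the TCP and whose axes are the flange's). Camera axes: x right, y down, z forward; pixel columns grow to the right and rows downward; lengths in m; the calibration is good to about 2 mm. A picture is of the moment at which its call begins: read the wrist's pose just before it. There is no depth.
- manip.sign_off(): hands the job in; it is judged then, once.
Trained networks look in the newest picture that a camera, given by its name, has taken for a name from the list of things; names that differ only in an ending like _2 or _b are one class to them, and where a whole thing is asked for, a point or a joint stands for the part that bears it (a point fixed in the world has none). Each returns a list of dicts, best first, with "confidence" (0 to 1); they miss things now and then, are a little off and sometimes report something else, mostly with a low value. They report only what shows in the picture. A call takes as long as a camera call. They do not tell look-alikes from the thing itself.
- manip.spot_in(label, camera): "xyz" ([x, y, z] in m, in world coordinates, good to about 4 mm: the middle of the surface that is visible of it).
- manip.mark_of(label, camera): "xyz" ([x, y, z] in m, in world coordinates, good to about 4 mm: a listed point, or the origin of a listed thing).
The state is a dict: "t": time; "q": joint angles; "qd": joint speeds; "tau": joint torques, N m; "tcp_pos": TCP position; "tool_rot": TCP orientation; "force": force on the tool from outside, world axes, zero at the start; "ft_torque": the same for the moment, N m; "finger_gap": opening from 0.0 (shut) to 1.0 (fully open); "gripper_force": force on a finger pad.
Only numpy, scipy, OpenCV 4.12 (cv2) and the standard library are available. Lean on these libraries where they do the work, as an engineer would, in place of code of your own. Each camera call takes 0.05 s, during which the arm holds its last target. There are 200 camera calls.

## Task

A grey front cover lies in the bonding fixture and needs its hold-down plate: take the plate with the wide hole by its lug, keep it level and lower it over the fixture's tall rod until it lies flat on the rod's collar and on the cover, lug above the cover and plate in line with the fixture, then let go. Lower it all the way, do not let it drop, and leave the similar plate with the small hole where it is.

Things in the scene. Friction and masses are not known exactly. Their poses are not given: they have to be found in the camera images.
- wide_bore_plate: Loose stainless bar 160 x 50 x 10 mm with a 34 mm through-hole near one end (9 mm to spare all round on the rod). Origin: on the hole's axis, at the flat underside; z up. The bar reaches 25 mm to +x, 135 to -x. Grip its upright lug: centred 85 mm to -x, 40 mm along x, 24 along y, from 10 to 50 mm above the underside. 0.28 to 0.56 kg, balanced within 25 mm of the lug's centre.
- small_bore_plate: The wrong plate, to be left alone: the same outline and lug as the other one, but its hole is only 12 mm wide, too small for the rod. Loose. Origin: on the hole's axis, at the underside; z up, lug to -x.
- fixture: Fixed; dark base 180 x 84 x 8 mm. Origin: axis of its tall upright 16 mm rod, at bench level; z up. Rod top at 150 mm, last 20 mm tapered to 6. Round its foot a collar 56 mm across, flat top at 30 mm. Centred 85 mm to -x, in a nest, the round grey cover, 66 mm across (flat top 58), top also at 30 mm. A plate fitted home has its underside at 30 mm and its x axis along the fixture's x.
There are look-alikes about, which are no part of the job. Leave any pink or turquoise look-alike of the fixture alone.

How it is judged:
On the way:
1. the wide-hole plate is on the rod, level within about 11 degrees, and still 15 mm or more above its seat: lowered, not dropped (horizontal distance between wide_bore_plate and fixture below 0.014 m and height (world z) of wide_bore_plate between 0.045 and 0.14 m and angle between wide_bore_plate's own z axis and vertical below 0.2 rad), for 0.2 s.
At the end, for the whole second after the job is handed in: The wide-hole plate is round the rod (hole axis within 14 mm of the rod's axis), its underside down to 36 mm or less above the bench (30 when home), level within 5 degrees, in line with the fixture within 20 degrees, at rest and released (horizontal distance between wide_bore_plate and fixture below 0.014 m and height (world z) of wide_bore_plate between 0.02 and 0.036 m and angle between wide_bore_plate's own z axis and vertical below 0.1 rad and angle between the x axis of wide_bore_plate and the x axis of fixture, either way round below 0.35 rad and linear speed of wide_bore_plate below 0.02 m/s and angular speed of wide_bore_plate below 0.1 rad/s and contact force between the fingers and wide_bore_plate below 0.1 N); the robot touches nothing.
It fails at once if the similar plate with the small hole was moved by more than 30 mm (distance of small_bore_plate from where it was at the start of the episode above 0.03 m).
It fails at once if the wide-hole plate was let go of more than 20 mm above its seat (height (world z) of wide_bore_plate above 0.05 m and contact force between the fingers and wide_bore_plate below 0.1 N).
It also fails if it takes over 45 s, if anything falls off the work surface, if the arm or the gripper's body presses on something with over 40 N, if the wrist force passes 120 N, or if a joint passes its speed limit or range.

## Working session

There is one attempt and no reset: what is moved stays moved. The work goes in short steps, Python scripts to look and compute and a tool call to move; the robot and the scene stay as the last step left them, time stands still between calls to the robot, and variables do not carry over. Pictures are saved under pics/ and viewed, at most 10 in all, crops included, and the job is handed in when it is done.

Besides the shell and the picture viewer there is one more tool, called as name(argument=value, ...), one argument or row to a line, values as JSON. move_arm: Moves the arm, as the interface text tells. Its arguments: {"type":"object","properties":{"increments":{"type":"array","items":{"type":"array","items":{"type":"array","items":{"type":"number"}}}},"newtons":{"type":"number"}},"required":["increments"]}

```bash
mkdir -p pics; python3 - <<'E'
from station import manip
import cv2
for c in("top","scene"):
    s=manip.snapshot(c); cv2.imwrite(f"pics/{c}0.png",s["img"][:,:,::-1])
    W=s["world_to_cam"]
    import numpy as np
    def px(p):
        q=np.array(W)@np.r_[p,1]; return [round(s["fx"]*q[0]/q[2]+s["cx"]),round(s["fy"]*q[1]/q[2]+s["cy"])]
    for l in("wide_bore_plate","small_bore_plate","fixture"):
        for f in("spot_in","mark_of"):
            for d in getattr(manip,f)(l,c): print(c,l,f,np.round(d["xyz"],3),round(d["confidence"],2),px(d["xyz"]))
E
```

```text
top wide_bore_plate spot_in [ 0.492 -0.01   0.009] 0.75 [383, 214]
top wide_bore_plate mark_of [ 0.558  0.006 -0.002] 0.67 [375, 190]
top wide_bore_plate mark_of [ 0.601 -0.262 -0.002] 0.63 [473, 173]
top small_bore_plate spot_in [ 0.546 -0.236  0.009] 0.83 [466, 193]
top small_bore_plate mark_of [ 0.598 -0.264  0.002] 0.9 [474, 174]
top fixture spot_in [0.344 0.614 0.012] 0.69 [144, 274]
top fixture spot_in [0.564 0.275 0.008] 0.65 [276, 189]
top fixture spot_in [0.345 0.316 0.011] 0.6 [259, 272]
top fixture mark_of [ 0.618  0.271 -0.   ] 0.79 [277, 171]
top fixture mark_of [0.393 0.319 0.001] 0.75 [259, 254]
scene wide_bore_plate spot_in [ 0.497 -0.016  0.009] 0.8 [263, 231]
scene wide_bore_plate mark_of [0.552 0.004 0.   ] 0.61 [281, 240]
scene small_bore_plate spot_in [ 0.55  -0.242  0.005] 0.79 [212, 294]
scene small_bore_plate mark_of [ 0.593 -0.261 -0.004] 0.58 [216, 310]
scene fixture spot_in [0.371 0.61  0.017] 0.73 [366, 114]
scene fixture spot_in [0.366 0.309 0.017] 0.66 [309, 153]
scene fixture spot_in [0.585 0.269 0.016] 0.59 [348, 193]
scene fixture mark_of [ 0.392  0.315 -0.   ] 0.96 [316, 159]
scene fixture mark_of [ 0.392  0.611 -0.002] 0.66 [370, 120]
scene fixture mark_of [ 0.619  0.273 -0.003] 0.6 [357, 202]
```

View pics/top0.png

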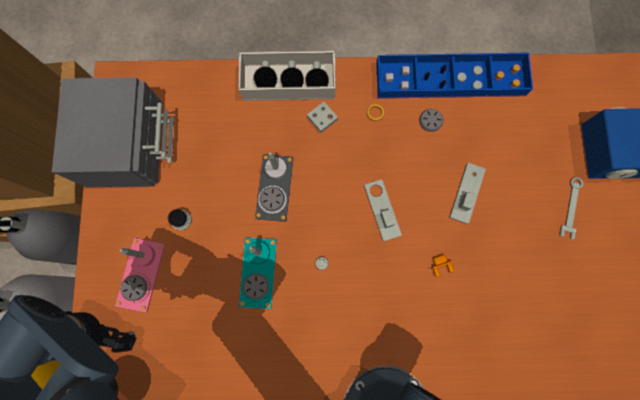

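View pics/scene0.png

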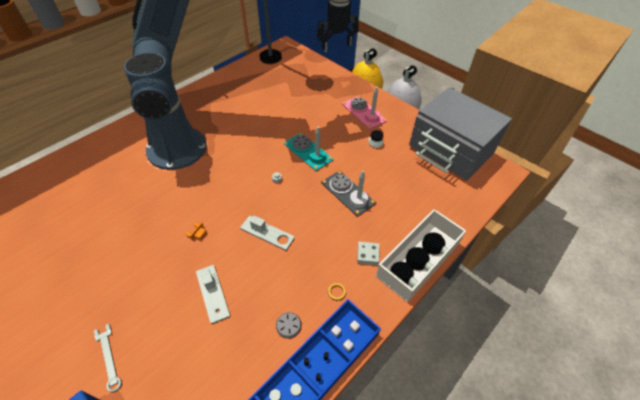

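Plates: (382,210) has a wide hole at (376,190), and (467,193) has a small hole. The first fits the task. Fixtures: dark (274,187), turquoise (258,272) and pink (140,275). The dark one fits. I'll confirm in a crop and measure the axes.

```bash
cat > h.py <<'E'
from station import manip
import numpy as np, cv2
from scipy.spatial.transform import Rotation as R
def ray(s,uv,z,c2w=None):
    c2w=np.linalg.inv(np.array(s["world_to_cam"])) if c2w is None else c2w
    d=c2w[:3,:3]@[(uv[0]-s["cx"])/s["fx"],(uv[1]-s["cy"])/s["fy"],1]; o=c2w[:3,3]
    return o+d*(z-o[2])/d[2]
def wrist(name=None):
    st=manip.sense(); s=manip.snapshot("wrist")
    T=np.eye(4); T[:3,:3]=R.from_quat(st["tool_rot"]).as_matrix(); T[:3,3]=st["tcp_pos"]
    if name: cv2.imwrite(f"pics/{name}.png",s["img"][:,:,::-1])
    return s,T@np.array(s["tool_from_camera"]),st
E
python3 - <<'E'
from h import *
s=manip.snapshot("top"); im=s["img"]
cv2.imwrite("pics/crop.png",cv2.resize(im[145:245,240:500,::-1],None,fx=3,fy=3,interpolation=cv2.INTER_CUBIC))
hsv=cv2.cvtColor(im,cv2.COLOR_RGB2HSV)
def rect(mask,x0,y0,x1,y1,z):
    m=np.zeros_like(mask); m[y0:y1,x0:x1]=mask[y0:y1,x0:x1]
    c=max(cv2.findContours(m,cv2.RETR_EXTERNAL,2)[0],key=cv2.contourArea)
    b=cv2.boxPoints(cv2.minAreaRect(c)); print(np.round(b,1).tolist()); P=np.array([ray(s,p,z)[:2] for p in b]); 
    e=[P[1]-P[0],P[2]-P[1]]; e=max(e,key=np.linalg.norm); e=e*np.sign(e[0])
    print("center",P.mean(0).round(4),"len",np.linalg.norm(P[1]-P[0]).round(3),np.linalg.norm(P[2]-P[1]).round(3),"yaw",np.degrees(np.arctan2(e[1],e[0])).round(1))
m=(hsv[...,1]<110).astype(np.uint8)*255
rect(m,355,170,410,250,.01); rect(m,440,155,495,230,.01); rect(m,245,140,305,230,.008)
_,T,st=wrist(); print(T.round(3),st["tcp_pos"],R.from_quat(st["tool_rot"]).as_matrix().round(2), manip.snapshot("wrist")["fx"])
E
```

```text
[[363.20001220703125, 184.3000030517578], [381.79998779296875, 177.89999389648438], [401.5, 235.10000610351562], [382.8999938964844, 241.5]]
center [ 0.504  -0.0095] len 0.053 0.162 yaw 16.1
[[448.79998779296875, 217.89999389648438], [466.5, 161.89999389648438], [485.79998779296875, 168.0], [468.20001220703125, 224.0]]
center [ 0.5455 -0.2393] len 0.164 0.054 yaw -21.1
[[254.8000030517578, 218.0], [262.1000061035156, 151.89999389648438], [293.0, 155.3000030517578], [285.6000061035156, 221.39999389648438]]
center [0.5729 0.2791] len 0.184 0.085 yaw -5.5
[[ 0.361  0.892  0.271  0.157]
 [ 0.933 -0.346 -0.103  0.61 ]
 [ 0.001  0.29  -0.957  0.374]
 [ 0.     0.     0.     1.   ]] [0.22527816 0.58297352 0.23135269] [[-0.93  0.36  0.  ]
 [ 0.36  0.93  0.  ]
 [ 0.    0.   -1.  ]] 339.7333777538053
```

View pics/crop.png

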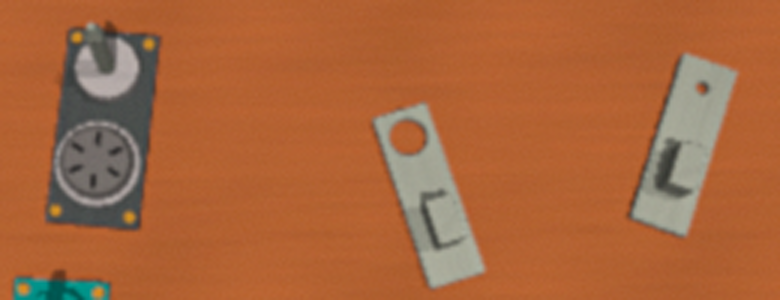

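The crop shows the wide-hole plate in the middle (hole at crop (408,137), lug (442,220)), the small-hole plate at right (hole (703,88)), and the dark fixture at left with its collar at (107,67). So I take the middle plate. It sits at hole ≈ (0.557, 0.006), yaw ≈ 16°, lug ≈ (0.475, -0.018). Fixture rod ≈ (0.618, 0.273), yaw ≈ -5.5°.

move_arm(
  increments=[
    [[-1, 0.016, -0.0375, 0, 2.3], [-1, 0.016, -0.0375, 0, 2.3], [-1, 0.016, -0.0375, 0, 2.3], [-1, 0.016, -0.0375, 0, 2.3], [-1, 0.016, -0.0375, 0, 2.3], [-1, 0.016, -0.0375, 0, 2.3], [-1, 0.016, -0.0375, 0, 2.3], [-1, 0.016, -0.0375, 0, 2.3]],
  ],
  newtons=80,
)

```text
t: 1.65
tcp_pos: [0.3538, 0.2816, 0.2316]
tool_rot: [0.023, 1.0, 0.0, 0.0]
force: [1.2, -0.3, 0.1]
finger_gap: 1.0
gripper_force: 0.0
```

move_arm(
  increments=[
    [[-1, 0.016, -0.0375, 0, 2.3], [-1, 0.016, -0.0375, 0, 2.3], [-1, 0.016, -0.0375, 0, 2.3], [-1, 0.016, -0.0375, 0, 2.3], [-1, 0.016, -0.0375, 0, 2.3], [-1, 0.016, -0.0375, 0, 2.3], [-1, 0.016, -0.0375, 0, 2.3], [-1, 0.01, -0.0375, 0, 2.3]],
  ],
)

```text
t: 2.45
tcp_pos: [0.4766, -0.019, 0.2317]
tool_rot: [-0.137, 0.991, -0.0, 0.001]
force: [0.8, 0.1, 0.6]
finger_gap: 0.996
gripper_force: 0.0
```

move_arm(
  increments=[
    [[-1, 0, 0, -0.04, 0], [-1, 0, 0, -0.04, 0], [-1, 0, 0, 0, 0], [-1, 0, 0, 0, 0]],
  ],
)

```text
t: 2.85
tcp_pos: [0.4752, -0.0169, 0.1514]
tool_rot: [-0.136, 0.991, 0.0, -0.001]
force: [-0.1, -0.2, 0.6]
finger_gap: 1.0
gripper_force: 0.0
```

```bash
python3 - <<'E'
from h import *
s,c,st=wrist("w1"); R0=R.from_quat(st["tool_rot"]).as_matrix()
print(st["t"],st["tcp_pos"],np.degrees(np.arctan2(R0[1,1],R0[0,1])),st["force"])
for f in("spot_in","mark_of"):
    for d in getattr(manip,f)("wide_bore_plate","wrist"): print(f,np.round(d["xyz"],4),d["confidence"])
E
```

```text
2.85 [ 0.47516042 -0.0169485   0.15138393] 105.67298856211109 [-0.14385039 -0.16260387  0.60664109]
spot_in [ 0.481  -0.0125  0.0128] 0.74
mark_of [ 0.5559  0.0065 -0.0025] 0.93
```

View pics/w1.png

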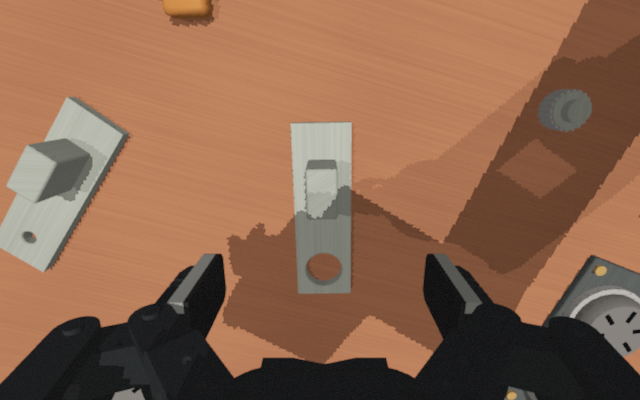

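The wrist view shows the wide-hole plate centred. Its top corners are about (291,123), (352,122), (351,293) and (299,293), its hole is at (323,268) and its lug at (321,190). I'll compute the pose from these.

```bash
python3 - <<'E'
from h import *
s,c,st=wrist()
for n,p,z in(("hole",(323.5,267.5),.01),("tl",(291,123),.01),("tr",(352,122),.01),("br",(351,293),.01),("bl",(299,293),.01),("luglt",(307,160),.05),("lugrt",(337,160),.05),("lugbl",(306,196),.05),("lugbr",(337,196),.05)): print(n,ray(s,p,z,c).round(4))
E
```

```text
hole [0.5588 0.0062 0.01  ]
tl [ 0.4375 -0.0557  0.01  ]
tr [ 0.4231 -0.0075  0.01  ]
br [0.5782 0.0392 0.01  ]
bl [ 0.5918 -0.0091  0.01  ]
luglt [ 0.4557 -0.0352  0.05  ]
lugrt [ 0.4497 -0.0141  0.05  ]
lugbl [ 0.4826 -0.0289  0.05  ]
lugbr [ 0.4762 -0.0063  0.05  ]
```

move_arm(
  increments=[
    [[-1, 0.0025, -0.001, -0.03, 1.1], [-1, 0, 0, -0.04, 0], [-1, 0, 0, -0.04, 0], [-1, 0, 0, -0.024, 0], [-1, 0, 0, 0, 0], [0.5, 0, 0, 0, 0], [1, 0, 0, 0, 0], [1, 0, 0, 0, 0]],
  ],
  newtons=80,
)

```text
t: 3.85
tcp_pos: [0.4791, -0.0183, 0.0191]
tool_rot: [-0.146, 0.989, -0.001, 0.002]
force: [0.2, 0.3, 0.6]
finger_gap: 0.512
gripper_force: 0.0
```

move_arm(
  increments=[
    [[1, 0, 0, 0, 0], [1, 0, 0, 0, 0], [1, 0, 0, 0, 0], [1, 0, 0, 0, 0]],
  ],
)

```text
t: 4.25
tcp_pos: [0.4785, -0.0181, 0.0187]
tool_rot: [-0.146, 0.989, -0.0, 0.001]
force: [-0.2, 1.5, 8.1]
finger_gap: 0.271
gripper_force: 80.0
```

move_arm(
  increments=[
    [[1, 0, 0, 0.01, 0], [1, 0, 0, 0.02, 0], [1, 0, 0, 0.03, 0], [1, 0, 0, 0.03, 0], [1, 0, 0, 0.03, 0], [1, 0, 0, 0.03, 0], [1, 0, 0, 0.02, 0], [1, 0, 0, 0.01, 0]],
  ],
)

```text
t: 5.05
tcp_pos: [0.4779, -0.0181, 0.1995]
tool_rot: [-0.146, 0.989, -0.001, 0.001]
force: [0.4, -0.4, -4.1]
finger_gap: 0.27
gripper_force: 78.7
```

move_arm(
  increments=[
    [[1, 0.003, 0.015, 0, -1], [1, 0.006, 0.035, 0, -3], [1, 0.006, 0.04, 0, -3], [1, 0.006, 0.04, 0, -3], [1, 0.006, 0.04, 0, -3], [1, 0.006, 0.04, 0, -3], [1, 0.006, 0.035, 0, -3], [1, 0.003, 0.015, 0, -2]],
  ],
)

```text
t: 5.85
tcp_pos: [0.5189, 0.245, 0.1964]
tool_rot: [0.036, 0.999, 0.0, -0.001]
force: [0.1, -0.2, -3.5]
finger_gap: 0.273
gripper_force: 79.0
```

move_arm(
  increments=[
    [[1, 0.002, 0.015, 0, -1], [1, 0, 0.01, 0, 0], [1, 0, 0, 0, 0], [1, 0, 0, 0, 0]],
  ],
)

```text
t: 6.25
tcp_pos: [0.5211, 0.2664, 0.1968]
tool_rot: [0.045, 0.999, -0.001, -0.001]
force: [-0.5, 0.3, -2.6]
finger_gap: 0.267
gripper_force: 79.0
```

```bash
python3 - <<'E'
from h import *
s,c,st=wrist("w2"); R0=R.from_quat(st["tool_rot"]).as_matrix()
print(st["t"],st["tcp_pos"],np.degrees(np.arctan2(R0[1,1],R0[0,1])),st["force"],st["ft_torque"],st["finger_gap"])
for f in("wide_bore_plate","fixture"):
    for d in manip.mark_of(f,"wrist"): print(f,np.round(d["xyz"],4),d["confidence"])
manip.snapshot("top"); t=manip.snapshot("scene")
for cam in("top","scene"):
  for f in("wide_bore_plate","fixture"):
    for d in manip.mark_of(f,cam): print(cam,f,np.round(d["xyz"],4),d["confidence"])
cv2.imwrite("pics/s2.png",cv2.resize(t["img"][80:260,240:480,::-1],None,fx=3,fy=3))
E
```

```text
6.25 [0.52107091 0.26637898 0.19679476] 84.79387017486812 [-0.48776324  0.29824234 -2.62970601] [-0.02279813 -0.00607508  0.02072415] 0.26689220688963067
wide_bore_plate [0.599  0.2596 0.1783] 0.79
fixture [0.392  0.3182 0.0008] 0.62
top fixture [ 0.3916  0.6168 -0.0034] 0.79
scene wide_bore_plate [0.6014 0.2559 0.18  ] 0.94
scene fixture [ 0.3906  0.6142 -0.0017] 0.98
scene fixture [0.3943 0.314  0.0033] 0.68
scene fixture [ 0.6206  0.2743 -0.0022] 0.6
scene fixture [0.601  0.2569 0.1783] 0.18
```

View pics/w2.png

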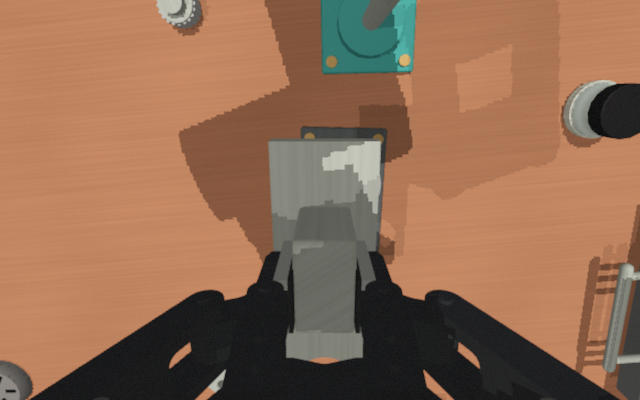

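View pics/s2.png

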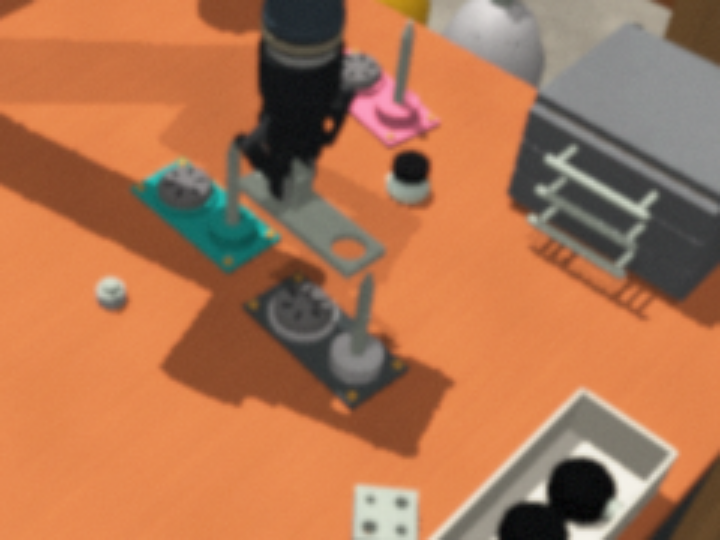

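The wrist view shows the plate held level with its far end at (269..381,141). The scene crop shows the hole at (350,248), the dark fixture's rod tip at (368,280) and its collar at (357,350). I'll turn these into offsets.

```bash
python3 - <<'E'
from h import *
s=manip.snapshot("scene"); f=lambda u,v:(240+u/3-.33,80+v/3-.33)
print("hole",ray(s,f(350,248),.188),"tip",ray(s,f(368,277),.150),"collar",ray(s,f(357,350),.03))
t=manip.snapshot("top"); g=lambda u,v:(240+u/3-.33,145+v/3-.33)
print("top collar",ray(t,g(107,67),.03),"cover",ray(t,g(97,161),.03),"tip",ray(t,g(92,29),.15))
E
```

```text
hole [0.60879299 0.25643336 0.188     ] tip [0.62518557 0.26932215 0.15      ] collar [0.62239743 0.27370986 0.03      ]
top collar [0.62007396 0.27307573 0.03      ] cover [0.53483367 0.28147106 0.03      ] tip [0.61781653 0.27210875 0.15      ]
```

move_arm(
  increments=[
    [[1, 0.008, 0.0075, 0, -0.3], [1, 0.008, 0.0075, 0, 0], [1, 0, 0, -0.01, 0], [1, 0, 0, -0.01, 0], [1, 0, 0, 0, 0], [1, 0, 0, 0, 0]],
  ],
)

```text
t: 7.4
tcp_pos: [0.5369, 0.2817, 0.1763]
tool_rot: [0.048, 0.999, -0.0, -0.001]
force: [0.9, 0.3, -3.4]
finger_gap: 0.271
gripper_force: 79.2
```

```bash
python3 - <<'E'
from h import *
st=manip.sense(); print(st["t"],st["tcp_pos"],st["force"])
a=manip.snapshot("scene"); b=manip.snapshot("top")
A=cv2.resize(a["img"][130:220,310:410],None,fx=5.5,fy=5.5,interpolation=cv2.INTER_CUBIC)[:,:400]
A=cv2.resize(a["img"][140:215,320:400],(400,375),interpolation=cv2.INTER_CUBIC); B=cv2.resize(b["img"][130:205,240:320],(400,375),interpolation=cv2.INTER_CUBIC)
cv2.imwrite("pics/s3.png",np.hstack([A,B])[:,:,::-1])
for cam in("top","scene"):
  for f in("wide_bore_plate","fixture"):
    for d in manip.mark_of(f,cam): print(cam,f,np.round(d["xyz"],4),d["confidence"])
E
```

```text
7.4 [0.53690716 0.28167557 0.17626348] [ 0.88822872  0.32753139 -3.42271482]
top fixture [ 0.3917  0.6152 -0.0034] 0.8
top fixture [ 0.6183  0.2713 -0.    ] 0.56
scene wide_bore_plate [0.618  0.2715 0.1566] 0.82
scene fixture [0.3923 0.3158 0.0043] 0.97
scene fixture [ 6.223e-01  2.721e-01 -6.000e-04] 0.95
scene fixture [0.3938 0.6124 0.0026] 0.58
```

View pics/s3.png

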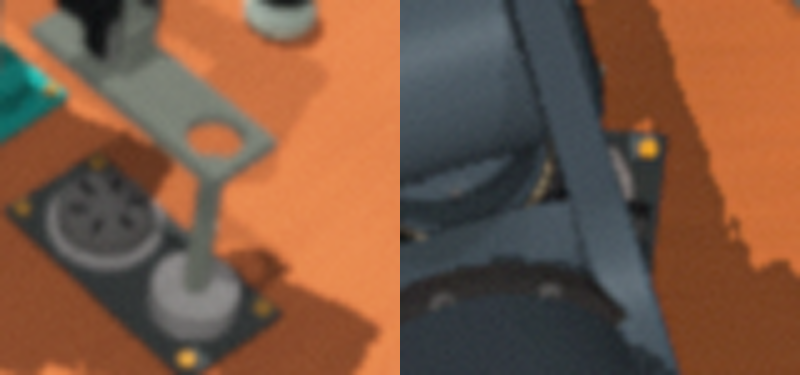

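The left pane shows the hole at (217,140), directly above the rod's line, which runs (196,283)→(210,180). In the scene camera's own terms the hole and the rod tip agree within 3 mm, so I'm lowering.

move_arm(
  increments=[
    [[1, 0, 0, -0.008, 0], [1, 0, 0, -0.008, 0], [1, 0, 0, -0.008, 0], [1, 0, 0, -0.008, 0], [1, 0, 0, -0.008, 0], [1, 0, 0, -0.008, 0], [1, 0, 0, 0, 0], [1, 0, 0, 0, 0]],
  ],
)

```text
t: 8.5
tcp_pos: [0.5377, 0.2819, 0.129]
tool_rot: [0.048, 0.999, -0.0, -0.0]
force: [0.3, -1.0, -3.3]
finger_gap: 0.269
gripper_force: 79.2
```

```bash
python3 - <<'E'
from h import *
st=manip.sense(); print(st["t"],st["tcp_pos"],st["force"],st["ft_torque"])
a=manip.snapshot("scene")
cv2.imwrite("pics/s4.png",cv2.resize(a["img"][140:215,320:400],(560,525),interpolation=cv2.INTER_CUBIC)[:,:,::-1])
for d in manip.mark_of("wide_bore_plate","scene"): print(np.round(d["xyz"],4),d["confidence"])
E
```

```text
8.5 [0.53774393 0.28193531 0.12900768] [ 0.28012814 -0.9947601  -3.28416829] [0.00439401 0.06694762 0.03229012]
[0.618  0.2717 0.1101] 0.8
[ 0.6215  0.2719 -0.0011] 0.32
```

View pics/s4.png

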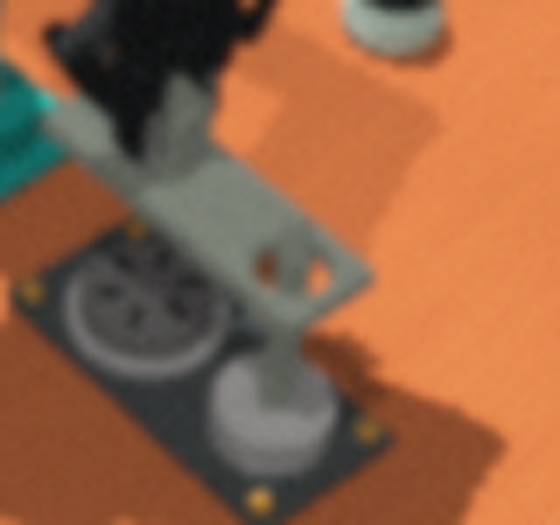

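The rod shows inside the hole at about (295,265), well centred. Continuing down.

move_arm(
  increments=[
    [[1, 0, 0, -0.01, 0], [1, 0, 0, -0.01, 0], [1, 0, 0, -0.01, 0], [1, 0, 0, -0.01, 0], [1, 0, 0, -0.01, 0], [1, 0, 0, -0.01, 0], [1, 0, 0, -0.01, 0], [1, 0, 0, -0.004, 0]],
  ],
)

```text
t: 9.4
tcp_pos: [0.5371, 0.2817, 0.0538]
tool_rot: [0.048, 0.999, -0.0, -0.001]
force: [-0.8, -0.2, -2.6]
finger_gap: 0.27
gripper_force: 79.2
```

move_arm(
  increments=[
    [[1, 0, 0, -0.002, 0], [1, 0, 0, -0.002, 0], [1, 0, 0, -0.001, 0], [1, 0, 0, 0, 0], [1, 0, 0, 0, 0]],
  ],
)

```text
t: 9.9
tcp_pos: [0.538, 0.2821, 0.0507]
tool_rot: [0.048, 0.999, 0.0, 0.0]
force: [1.5, -0.0, -2.4]
finger_gap: 0.269
gripper_force: 79.2
```

move_arm(
  increments=[
    [[1, 0, 0, -0.001, 0], [1, 0, 0, -0.001, 0], [1, 0, 0, -0.001, 0], [1, 0, 0, 0, 0], [1, 0, 0, 0, 0]],
  ],
)

```text
t: 10.4
tcp_pos: [0.5379, 0.2821, 0.0487]
tool_rot: [0.048, 0.999, 0.0, 0.0]
force: [-1.7, -0.5, 4.6]
finger_gap: 0.268
gripper_force: 80.5
```

Contact: the plate is seated (+4.6 N). Releasing.

move_arm(
  increments=[
    [[0.3, 0, 0, 0, 0], [0.1, 0, 0, 0, 0], [-0.2, 0, 0, 0, 0], [-0.2, 0, 0, 0, 0], [-0.2, 0, 0, 0, 0], [-0.2, 0, 0, 0, 0]],
  ],
)

```text
t: 11.0
tcp_pos: [0.5378, 0.2819, 0.0472]
tool_rot: [0.048, 0.999, -0.0, -0.0]
force: [-0.9, 1.0, -0.3]
finger_gap: 0.6
gripper_force: 0.0
```

move_arm(
  increments=[
    [[-0.2, 0, 0, 0.01, 0], [-0.2, 0, 0, 0.02, 0], [-0.2, 0, 0, 0.03, 0], [-0.2, 0, 0, 0.03, 0], [-0.2, 0, 0, 0.03, 0], [-0.2, 0, 0, 0.02, 0], [-0.2, 0, 0, 0, 0], [-0.2, 0, 0, 0, 0]],
  ],
)

```text
t: 11.8
tcp_pos: [0.5376, 0.2819, 0.1878]
tool_rot: [0.048, 0.999, 0.0, 0.0]
force: [0.5, 0.3, -0.0]
finger_gap: 0.594
gripper_force: 0.0
```

```bash
python3 - <<'E'
from h import *
st=manip.sense(); print(st["t"],st["tcp_pos"],st["force"],st["qd"])
a=manip.snapshot("scene")
cv2.imwrite("pics/s5.png",cv2.resize(a["img"][140:215,320:400],(560,525),interpolation=cv2.INTER_CUBIC)[:,:,::-1])
for d in manip.mark_of("wide_bore_plate","scene"): print(np.round(d["xyz"],4),d["confidence"])
E
```

```text
11.8 [0.53761771 0.28194306 0.18775402] [ 0.48002548  0.25902983 -0.03107315] [-0.00290674  0.03291211  0.02696745  0.00093075  0.00052933  0.00059162]
[ 0.6192  0.2735 -0.0016] 0.73
[0.6195 0.271  0.028 ] 0.57
```

View pics/s5.png

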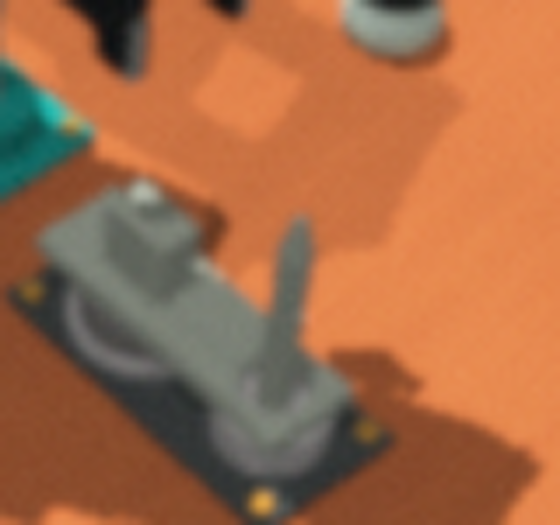

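The plate lies flat on the collar and cover, with the rod centred in its hole at about (278,385), its lug above the cover at (150,240), and the gripper clear.

```bash
python3 -c "
from station import manip
print(manip.sign_off())"
```

```text
the job is handed in; nothing more can be done
None
```

The wide-hole plate is seated flat on the rod's collar and the cover, in line with the fixture and released. I handed the job in at about 12 s, without touching the small-hole plate; no verdict came back.

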